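Hang the keyhole tray on the machine-shop panel

TASK

Hang the steel tray that has the keyhole in its back plate on the headed screw of the green upright panel: pass the screw head through the wide hole, then slide the tray down until the screw sits at the closed top end of the narrow slot. Leave it hanging there by itself, upright and still, and leave the other tray, the one without a keyhole, where it stands.

Things in the scene. Friction and masses are not known exactly. Their poses are not given: they have to be found in the camera images.
- tray: The tray to hang: dark steel, 0.3-0.54 kg, 120 mm wide, 175 high, standing on the bench. Origin: middle of the underside of its upright back plate; x points from the plate to the trough, y along its width, z up. Plate 5 mm thick (x -2.5 to 2.5). Its top edge is a bar 14 mm thick (x -7 to 7), z 145 to 175, full width: the grip, from above. Trough: x to 78 mm, walls 35 high.
- keyhole (a point): Centre of the keyhole's wide hole, in the tray's back plate, 75 mm above its underside, on its centre line; axes as the tray's. The hole is octagonal, nearly round, 54 mm across; its sloping upper sides lead into a slot 22 mm wide that runs straight up to its closed end 47 mm above this point.
- plain_tray: The other tray, to be left alone: same size, steel, axes and origin, but no keyhole in its back plate, only two small dark screw marks. The two trays stand one at either side of the panel, either way round.
- screw (a point): Centre of the outer face of the screw's head (34 mm across, 6 thick; shank behind it 10 thick, 14 long), 180 mm above the bench. x points along the screw, out of the panel and away from the robot; z up. The fixed green panel's face is 20 mm behind this point; panel 180 wide, 195 high, 12 thick, foot to 82 mm behind its face. Tray hung: underside 63 mm up, top leaning out up to 0.12 rad.

How it is judged (in metres and radians):
On the way:
1. the screw head is through the wide hole of the tray's back plate, the tray not yet lowered (x of screw in the frame of tray between 0.003 and 0.04 m and y of screw in the frame of tray between -0.03 and 0.03 m and z of screw in the frame of tray between 0.045 and 0.108 m), for 0.1 s.
At the end, for the whole second after the job is handed in: The tray hangs by itself on the screw, with the shank at the closed end of the slot (the screw's axis more than 108 mm above the tray's underside, within 14 mm of its centre line, the head in front of the back plate), upright within 0.25 rad, square to the panel within 0.3 rad, and at rest (x of screw in the frame of tray between 0.003 and 0.03 m and y of screw in the frame of tray between -0.014 and 0.014 m and z of screw in the frame of tray between 0.108 and 0.13 m and angle between tray's own z axis and vertical below 0.25 rad and angle between the x axis of tray and the x axis of screw, either way round below 0.3 rad and linear speed of tray below 0.02 m/s and angular speed of tray below 0.15 rad/s); the robot touches nothing.
It fails at once if the tray without a keyhole is moved more than 30 mm (distance of plain_tray from where it was at the start of the episode above 0.03 m).
It also fails if it takes over 43 s, if anything falls off the work surface, if the arm or the gripper's body presses on something with over 40 N, if the wrist force passes 120 N, or if a joint passes its speed limit or range.

ROBOT

A 6-joint arm with a two-finger parallel gripper is mounted at the origin on the work surface. World frame = base frame: x ahead of the robot, y to its left, z up, the work surface at z = 0. Lengths are in mm, angles in degrees, forces in N, time in s.
With the tool pointing down it reaches from about 300 to 850 mm from the base axis. Payload 4.2 kg.
Tool frame: the origin (TCP) lies between the finger pads; the fingertips stand 19 mm ahead of it and the grasp point (between the pads) is the TCP (env.tips_ahead is the distance from the TCP to the fingertips, in mm); z points along the fingers, y is the direction in which the jaws open and shut (so a half turn about z gives the same grasp; the last joint's range is limited). The gripper opens to 91 mm and grips with 3 to 60 N. Pads are 32 mm wide; open, the fingers measure 118 mm over their backs; the gripper's body (76 mm by 178 mm) begins 60 mm behind the grasp point.
Start: joints at [-67.953, 18.312, 89.639, -0, 72.044, -1.146], TCP at [226.459, -528.543, 232.976] pointing down, gripper open.
Joint ranges: [-177.97, 177.97], [-48.28, 115.42], [12.27, 149.76], [-77.06, 257.06], [2.81, 150.46], [-146.56, 146.56]. Speed limits (degrees/s): [147.25, 147.25, 180, 180, 180, 180].

INTERFACE

Orientations are given as [roll, pitch, yaw] about the fixed x, y, z axes, in that order (R = Rz(yaw) Ry(pitch) Rx(roll)).
In Python, from workcell import telemetry, viewer, job_done, env gives the robot as it stands. The module is installed in compiled form; this text tells all that it offers.
- The arm moves only by the shell command python3 -m jog 'ROWS' [FORCE]. ROWS is JSON, a list of rows, each a list of 3 entries, a list of its own where there are three numbers: the shift along the tool's x, y, z in cm, then the turn about the tool's z in degrees, then the opening, from 0 (shut) to 1 (fully open). A call has 1 to 10 rows; each row shifts and turns the pose as measured when the row begins, along the tool's axes as they then stand; what a row does not reach is not made up. A row lasts 1/8 s, in which the tool goes at most 62.5 mm and 10.7 degrees, less where a joint would pass 70% of its speed; a pose out of reach is approached as far as the arm can. A call is refused whole if a number of a shift passes 6.25 or a number of a turn 10.7, either way. A call with a gripper value outside its range is refused whole. The fingers move at their own pace and stop on an object; FORCE is the grip in N (left out, the last holds). Time passes only in rows, so rows that do not move let the fingers close. It gives the time, the measured TCP pose, the force and the opening at its end, in the units of the state.
- telemetry.state(): the state, without advancing time (a new reading comes with each control period).
- viewer.grab_frame(name): name is "scene" or "side" or "wrist"; returns a dict with "color" (480x640x3 uint8, red, green, blue), "K" (3x3 intrinsics, pixels), "k1" (the pictures are not rectified: a ray, as slopes to the right and down, at radius r is drawn at 1 + k1 r^2 times it, then the intrinsics apply), "rvec" (rotation vector, rad) and "tvec" (3), from world to camera coordinates, as OpenCV has them. Camera axes: x right, y down, z forward; pixel columns grow to the right and rows downward; lengths in mm; the calibration is good to about 2 mm. A picture is of the moment at which its call begins. There is no depth.
- job_done(): hands the job in, once; it reports no verdict.
The state is a dict: "time_s": time; "qpos": joint angles; "qvel": joint speeds; "effort": joint torques, N m; "ee_pos": TCP position; "ee_rot": TCP orientation; "force": force on the tool from outside, world axes, zero at the start; "torque": the same for the moment, N m; "gripper_width": finger opening in mm.
Only numpy, scipy, OpenCV 4.12 (cv2) and the standard library are available. Lean on these libraries where they do the work, as an engineer would, in place of code of your own. Each camera call takes 0.05 s, during which the arm holds its last target. There are 200 camera calls.

## Working session

There is one attempt and no reset: what is moved stays moved. The work goes in short steps, Python scripts to look and compute and a shell command to move; the robot and the scene stay as the last step left them, time stands still between calls to the robot, and variables do not carry over. Pictures are saved under pics/ and viewed, about 8 in all and at most 12, crops included, and the job is handed in when it is done.

```bash
mkdir -p pics; cat > h.py <<'E'
import numpy as np, cv2
from workcell import telemetry, viewer
def grab(name, fn):
    f=viewer.grab_frame(name); cv2.imwrite('pics/'+fn,f['color'][:,:,::-1])
    np.save('pics/'+fn+'.npy',{k:f[k] for k in('K','k1','rvec','tvec')},allow_pickle=True); return f
def cam(fn): return np.load('pics/'+fn+'.npy',allow_pickle=True).item()
def ray(c,u,v):
    K=np.array(c['K']); R=cv2.Rodrigues(np.array(c['rvec'],float))[0]; t=np.array(c['tvec'],float).ravel()
    p=cv2.undistortPoints(np.array([[[u,v]]],float),K,np.array([c['k1'],0,0,0,0.]))[0,0]
    return -R.T@t, R.T@np.array([p[0],p[1],1])
def onz(c,u,v,z):
    o,d=ray(c,u,v); return o+d*(z-o[2])/d[2]
def tri(obs):
    A=0;b=0
    for c,u,v in obs:
        o,d=ray(c,u,v); d=d/np.linalg.norm(d); P=np.eye(3)-np.outer(d,d); A=A+P;b=b+P@o
    return np.linalg.solve(A,b)
def proj(c,P):
    return cv2.projectPoints(np.array(P,float).reshape(-1,1,3),np.array(c['rvec'],float),np.array(c['tvec'],float),np.array(c['K']),np.array([c['k1'],0,0,0,0.]))[0].reshape(-1,2)
E
python3 - <<'E'
from h import *
for n in('scene','side','wrist'):
    f=grab(n,n+'0.png'); o,d=ray(cam(n+'0.png'),320,240); print(n,o.round(),(d/np.linalg.norm(d)).round(2),f['k1'])
print(telemetry.state())
E
```

```text
scene [1066.  563.  804.] [-0.52 -0.55 -0.65] -0.09614016241448577
side [175. 394. 741.] [ 0.43 -0.49 -0.76] -0.10209958984499425
wrist [ 290. -503.  384.] [-0.24 -0.09 -0.97] -0.09151495979535396
{'time_s': 0.15, 'qpos': array([-6.79527913e+01,  1.83437929e+01,  8.96880277e+01, -1.64584155e-04,
        7.20410748e+01, -1.14608396e+00]), 'qvel': array([ 0.05062656, -0.02170105, -0.26972203, -0.05063093, -0.04494495,
        0.02543142]), 'effort': array([ 3.89987349e-05, -4.12772512e+01, -2.32154435e+01,  7.27434712e-02,
        4.33299097e-02, -9.53019662e-05]), 'ee_pos': array([ 226.33321058, -528.2340456 ,  232.32344311]), 'ee_rot': array([-1.79927116e+02, -1.30155362e-03,  2.31933426e+01]), 'force': array([-0.06739394, -0.81030813, -0.55186203]), 'torque': array([-0.02531245, -0.00752393, -0.02350647]), 'gripper_width': 91.24336181871739}
```

View pics/scene0.png

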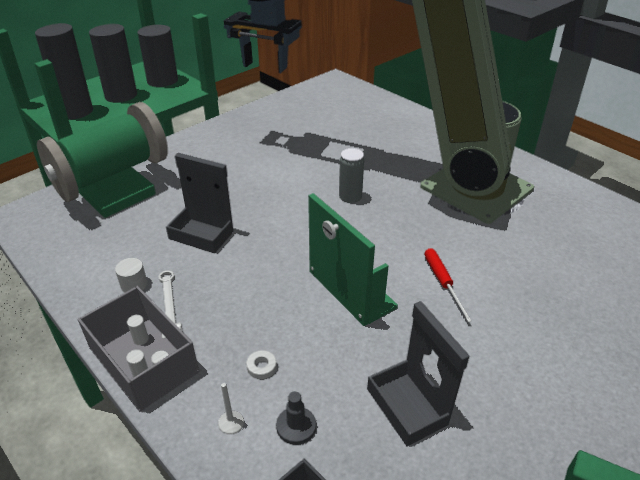

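View pics/side0.png

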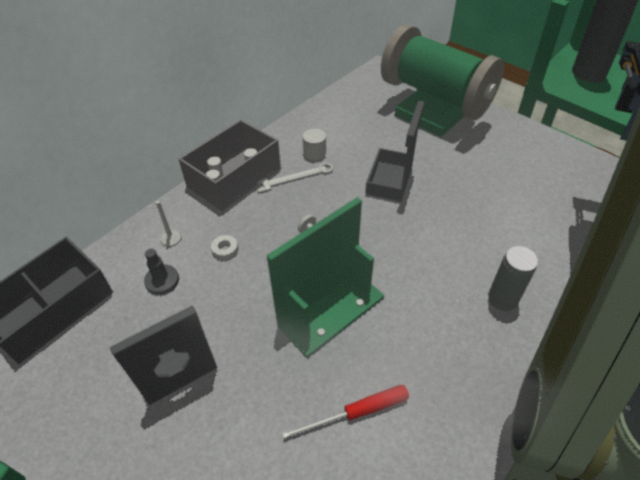

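The scene picture shows the keyhole tray at right (bar from (416,305) to (466,360)), the panel in the middle with the screw at (330,230), and the plain tray at upper left. In the side picture the keyhole tray's bar runs from (115,350) to (193,312), and the panel's back is at (320,270). Next I'll take close crops for corner points.

```bash
python3 - <<'E'
from h import *
s=cv2.imread('pics/scene0.png'); d=cv2.imread('pics/side0.png')
def crop(im,u,v,w=133,h=100):
    c=cv2.resize(im[v:v+h,u:u+w],(399,300),interpolation=cv2.INTER_CUBIC)
    for k in range(0,w,20):
        cv2.line(c,(k*3,0),(k*3,6),(0,255,255),1); cv2.putText(c,str(u+k),(k*3,16),0,.32,(0,255,255),1)
    for k in range(0,h,20): cv2.line(c,(0,k*3),(6,k*3),(0,255,255),1); cv2.putText(c,str(v+k),(8,k*3+4),0,.32,(0,255,255),1)
    return c
g=lambda im:cv2.convertScaleAbs(im,alpha=1.8,beta=20)
s=g(s);d=g(d)
cv2.imwrite('pics/c1.png',np.vstack([np.hstack([crop(s,360,295),crop(d,100,305)]),np.hstack([crop(s,285,190),crop(d,262,198)])]))
E
```

```text
(no output)
```

View pics/c1.png

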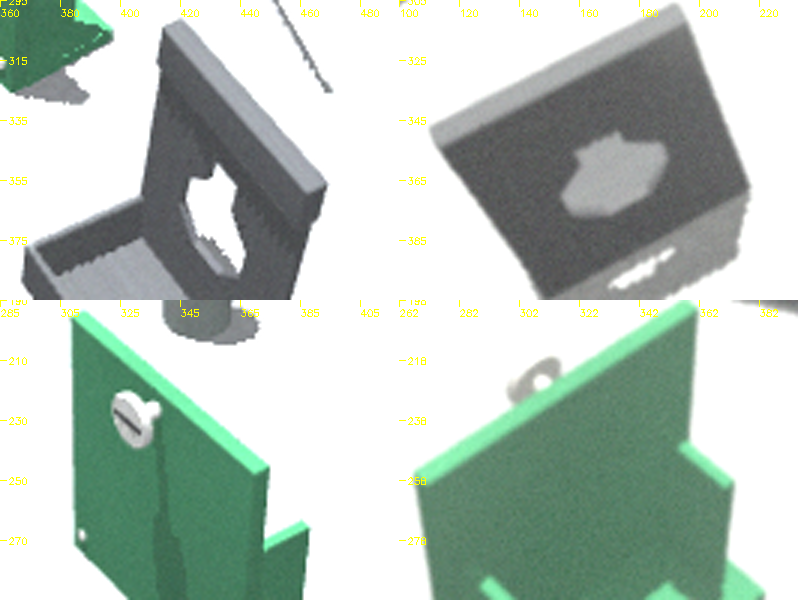

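```bash
python3 - <<'E'
from h import *
S=cam('scene0.png');D=cam('side0.png')
def f(z,s,d):
    for n,c,P in(('scene',S,s),('side',D,d)):
        Q=np.array([onz(c,*p,z)[:2] for p in P]); # f1 f2 b1 b2
        print(n,Q.round(1).tolist(),'ctr',Q.mean(0).round(1),'w',np.linalg.norm(Q[0]-Q[1]).round(1),np.linalg.norm(Q[2]-Q[3]).round(1),'th',np.linalg.norm(Q[0]-Q[2]).round(1), 'dir',[np.degrees(np.arctan2(*(Q[i]-Q[j])[::-1])).round(1) for i,j in((0,1),(2,3))])
f(175,[(414.3,305.7),(461.7,359.3),(420,301.7),(468.7,355.7)],[(192.7,306),(110.7,347.7),(196.3,310),(115.3,354.3)])
f(195,[(309,195),(368.3,248),(314,193.7),(374.3,245.3)],[(359,198),(267,256),(361.3,201.3),(269.3,259)])
print('screw', onz(S,328.3,230.3,180).round(1))
E
```

```text
scene [[561.1, 236.3], [591.9, 346.5], [548.4, 237.0], [579.7, 349.6]] ctr [570.3 292.4] w 114.4 116.9 th 12.7 dir [np.float64(-105.6), np.float64(-105.5)]
side [[554.5, 233.0], [586.7, 346.3], [545.7, 233.9], [573.9, 347.8]] ctr [565.2 290.2] w 117.8 117.3 th 8.8 dir [np.float64(-105.9), np.float64(-103.9)]
scene [[503.0, -61.4], [532.2, 113.1], [493.6, -58.1], [520.1, 115.3]] ctr [512.2  27.2] w 177.0 175.5 th 10.0 dir [np.float64(-99.5), np.float64(-98.7)]
side [[497.8, -62.1], [525.7, 114.7], [490.5, -58.6], [519.3, 116.5]] ctr [508.3  27.6] w 178.9 177.4 th 8.1 dir [np.float64(-99.0), np.float64(-99.4)]
screw [535.2  22.7 180. ]
```

The keyhole tray's bar centre is about (568,291), with yaw −15.3°. The panel's yaw is −9.2° and the screw is at about (536,23,180). Both views agree to a few mm, and the sizes check out. I'll move now.

```bash
cat >> h.py <<'E'
def go(target,yaw):
    from scipy.spatial.transform import Rotation as Ro
    s=telemetry.state(); R=Ro.from_euler('xyz',s['ee_rot'],degrees=True)
    d=R.inv().apply(np.array(target,float)-s['ee_pos'])/10
    print('pose',s['ee_pos'].round(1),s['ee_rot'].round(2),'t',s['time_s'],'F',s['force'].round(1),'w',round(s['gripper_width'],1)); print('shift cm',d.round(2),'turn',round(-((yaw-s['ee_rot'][2]+180)%360-180),2))
E
python3 -m jog '[[[2,-2,-3],0,1],[[3.9,-3.8,-2],0,1],[[4,-3.9,-1],0,1],[[4,-3.9,-1],0,1],[[4,-3.9,0],0,1],[[4,-3.9,0],0,1],[[4,-3.9,0],0,1],[[4,-3.9,0],0,1],[[4,-3.9,0],0,1],[[4,-3.9,0],0,1]]'
python3 -c "
from h import *
go((568,291,270),74.7)"
```

```text
time_s: 1.4
ee_pos: [434.3, -27.4, 304.0]
ee_rot: [-179.8, -0.2, 22.7]
force: [0.7, -0.5, 0.7]
gripper_width: 90.9
pose [434.3 -27.4 304. ] [-179.82   -0.18   22.69] t 1.4 F [ 0.7 -0.5  0.7] w 90.9
shift cm [ 24.61 -24.21   3.55] turn -52.01
```

```bash
python3 -m jog '[[[4,-4,0],0,1],[[4,-4,0],0,1],[[4,-4,0],0,1],[[4,-4,0],0,1],[[4.2,-4,0],0,1],[[0,0,0],-10.4,1],[[0,0,0],-10.4,1],[[0,0,0],-10.4,1],[[0,0,0],-10.4,1],[[0,0,0],-10.4,1]]'
python3 -c "
from h import *
go((568,291,250),74.7)"
```

```text
time_s: 2.65
ee_pos: [545.1, 249.6, 299.7]
ee_rot: [-179.7, 0.1, 76.5]
force: [-0.8, -0.5, -0.8]
gripper_width: 91.3
pose [545.1 249.6 299.7] [-1.7975e+02  5.0000e-02  7.6510e+01] t 2.65 F [-0.8 -0.5 -0.8] w 91.3
shift cm [4.57 1.28 4.96] turn 1.81
```

```bash
python3 -m jog '[[[4.6,1.3,3],1.8,1],[[0,0,1],0,1],[[0,0,0],0,1]]'
python3 - <<'E'
from h import *
go((568,291,160),74.7)
grab('wrist','wrist1.png')
E
```

```text
time_s: 3.02
ee_pos: [568.7, 291.4, 258.3]
ee_rot: [-179.7, 0.1, 74.7]
force: [-0.3, -1.1, 0.9]
gripper_width: 91.3
pose [568.7 291.4 258.3] [-1.7973e+02  1.3000e-01  7.4710e+01] t 3.025 F [-0.3 -1.1  0.9] w 91.3
shift cm [-0.04 -0.01  9.83] turn 0.01
```

View pics/wrist1.png

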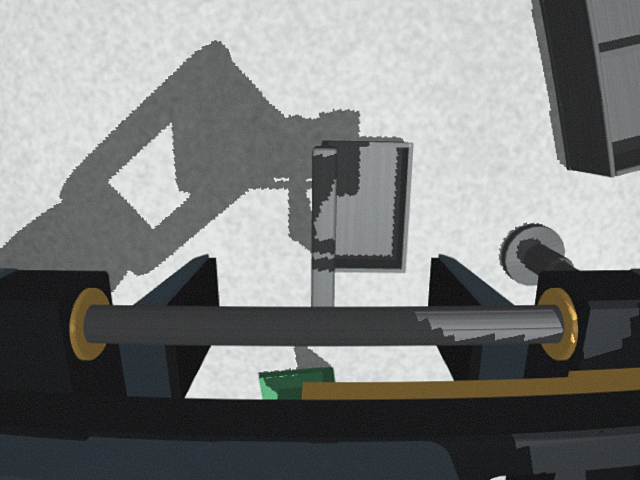

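The wrist picture shows the bar vertical at u 312–337, centred between the fingers (217–431), with its far end at v≈148. It's well aligned, so I'll check that end's position while descending.

```bash
python3 -c "
from h import *
c=cam('wrist1.png')
a=np.radians(74.7);w=np.array([np.cos(a),np.sin(a)])
for p in((313,149),(336,150),(312,300),(335,300)): 
  q=onz(c,*p,175);print(q.round(1),(q[:2]-60*w).round(1))"
python3 -m jog '[[[0,0,4],0,1],[[0,0,4],0,1],[[0,0,1.5],0,1],[[0,0,0.2],0,1]]'
```

```text
[579.4 347.5 175. ] [563.5 289.6]
[591.4 343.6 175. ] [575.6 285.8]
[554.8 262.1 175. ] [538.9 204.2]
[568.1 258.5 175. ] [552.2 200.6]
time_s: 3.58
ee_pos: [570.2, 290.2, 165.6]
ee_rot: [179.8, -0.3, 74.6]
force: [-0.7, 0.6, 0.6]
gripper_width: 91.1
```

```bash
python3 -m jog '[[[-0.2,0,0.5],0,1],[[0,0,0],0.5,0.5],[[0,0,0],0,0],[[0,0,0],0,0],[[0,0,0],0,0],[[0,0,0],0,0],[[0,0,0],0,0]]' 45; python3 -c "
from h import *
a=np.radians(-9.2);P=np.array([536,23])+60*np.array([np.cos(a),np.sin(a)]);print(P)
go((*P,280),80.8)"
```

```text
time_s: 4.45
ee_pos: [571.9, 289.1, 165.3]
ee_rot: [179.4, -0.6, 74.1]
force: [-0.7, 0.8, -0.3]
gripper_width: 33.9
[595.2281759   13.40712874]
pose [571.9 289.1 165.3] [179.43  -0.6   74.06] t 4.45 F [-0.7  0.8 -0.3] w 33.9
shift cm [-25.75   9.93 -11.65] turn -6.74
```

```bash
python3 -m jog '[[[0,0,0.3],0,0],[[0,0,0],0,0],[[0,0,0],0,0],[[0,0,0],0,0]]'; python3 -m jog '[[[0,0,-1.5],0,0],[[0,0,-1.5],0,0],[[0,0,-3],0,0],[[0,0,-3],0,0]]'; python3 -c "
from h import *
go((595,13.5,280),80.8)"
```

```text
time_s: 4.95
ee_pos: [570.5, 288.9, 160.6]
ee_rot: [179.7, -0.5, 74.0]
force: [-0.9, -0.5, -0.7]
gripper_width: 13.9
time_s: 5.45
ee_pos: [568.8, 287.6, 252.5]
ee_rot: [179.9, -0.2, 74.0]
force: [0.4, -0.3, -4.8]
gripper_width: 13.4
pose [568.8 287.6 252.5] [179.87  -0.24  74.04] t 5.45 F [ 0.4 -0.3 -4.8] w 13.4
shift cm [-25.62  10.06  -2.84] turn -6.76
```

```bash
python3 -m jog '[[[-1,2,-1],-2,0],[[-2.5,3,-1],-2.8,0],[[-4,2,-0.8],-2,0],[[-4,1,0],0,0],[[-4,1,0],0,0],[[-4,0.8,0],0,0],[[-3,0,0],0,0],[[-1.5,0,0],0,0],[[0,0,0],0,0],[[0,0,0],0,0]]'; python3 - <<'E'
from h import *
go((595,13.5,280),80.8)
grab('scene','s2.png');grab('side','d2.png')
s=cv2.imread('pics/s2.png'); d=cv2.imread('pics/d2.png')
def crop(im,u,v,w,h):
    c=cv2.resize(im[v:v+h,u:u+w],(w*2,h*2),interpolation=cv2.INTER_CUBIC)
    for k in range(0,w,20): cv2.putText(c,str(u+k),(k*2,12),0,.3,(0,0,255),1)
    for k in range(0,h,20): cv2.putText(c,str(v+k),(0,k*2+4),0,.3,(0,0,255),1)
    return cv2.convertScaleAbs(c,alpha=1.6,beta=20)
cv2.imwrite('pics/c2.png',np.hstack([crop(s,250,110,200,240),crop(d,200,100,200,240)]))
E
```

```text
time_s: 6.7
ee_pos: [626.9, 25.1, 294.6]
ee_rot: [178.7, -0.7, 81.2]
force: [0.6, -0.3, -3.7]
gripper_width: 13.7
pose [626.9  25.1 294.6] [178.74  -0.73  81.24] t 6.7 F [ 0.6 -0.3 -3.7] w 13.7
shift cm [-1.65 -3.01  1.37] turn 0.44
```

View pics/c2.png

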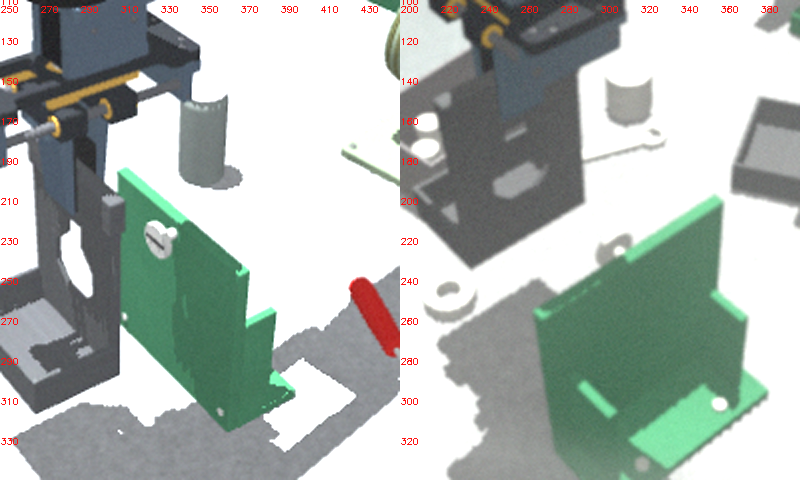

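The tray is held square in front of the panel. In the side view its lower back corners are at (236,234) and (292.5,201.5), and in the scene view one lower corner is at (309,296). I'll compare those with the prediction from the TCP.

```bash
python3 - <<'E'
from h import *
from scipy.spatial.transform import Rotation as Ro
S=cam('s2.png');D=cam('d2.png')
s=telemetry.state(); print(s['ee_pos'].round(1),s['ee_rot'].round(2))
z=s['ee_pos'][2]-160.6
A=onz(D,236,234,z);B=onz(D,292.5,201.5,z);M=(A+B)/2
print('side corners',A.round(1),B.round(1),'mid',M.round(1),'w',np.linalg.norm(A-B).round(1),'yaw',np.degrees(np.arctan2(*(A-B)[1::-1])).round(1))
print('scene corner',onz(S,309,296,z).round(1), 'tri',tri([(S,309,296),(D,236,234)]).round(1))
R=Ro.from_euler('xyz',s['ee_rot'],degrees=True)
P=[s['ee_pos']+R.apply([x,-(-2.5),160.6]) for x in(60,-60)]
P=[s['ee_pos']+R.apply([x,-2.5,160.6]) for x in(60,-60)]
print('pred corners',np.round(P,1))
# screw in both views
print('screw pred px',proj(S,[536,23,180]),proj(D,[536,23,180]))
E
```

```text
[626.9  25.3 294.4] [178.76  -0.71  81.27]
side corners [636.9  83.3 133.8] [617.1 -31.9 133.8] mid [627.   25.7 133.8] w 116.9 yaw 80.2
scene corner [636.2  82.3 133.8] tri [636.7  83.2 134.4]
pred corners [[637.2  86.4 134.5]
 [619.  -32.2 133. ]]
screw pred px [[328.08370517 230.5619857 ]] [[305.11219182 223.35277497]]
```

```bash
python3 -m jog '[[[-1.6,-1,1.5],0.5,0],[[0,-2,1.4],0,0],[[0,-1.5,0],0,0],[[0,0,0],0,0]]'; python3 - <<'E'
from h import *
go((536+.987*-12,23-.16*-12,265.6),80.8)
grab('scene','s3.png');grab('side','d3.png')
s=cv2.imread('pics/s3.png'); d=cv2.imread('pics/d3.png')
def crop(im,u,v,w,h):
    c=cv2.resize(im[v:v+h,u:u+w],(w*3,h*3),interpolation=cv2.INTER_CUBIC)
    for k in range(0,w,20): cv2.putText(c,str(u+k),(k*3,12),0,.3,(0,0,255),1)
    for k in range(0,h,20): cv2.putText(c,str(v+k),(0,k*3+4),0,.3,(0,0,255),1)
    return cv2.convertScaleAbs(c,alpha=1.6,beta=20)
cv2.imwrite('pics/c3.png',np.hstack([crop(s,250,150,130,180),crop(d,220,110,130,180)]))
E
```

```text
time_s: 7.3
ee_pos: [580.5, 20.4, 263.9]
ee_rot: [178.7, -0.8, 81.1]
force: [0.0, -1.0, -4.4]
gripper_width: 14.0
pose [580.5  20.4 263.9] [178.66  -0.79  81.05] t 7.3 F [ 0.  -1.  -4.4] w 14.0
shift cm [-0.42 -5.63 -0.31] turn 0.25
```

View pics/c3.png

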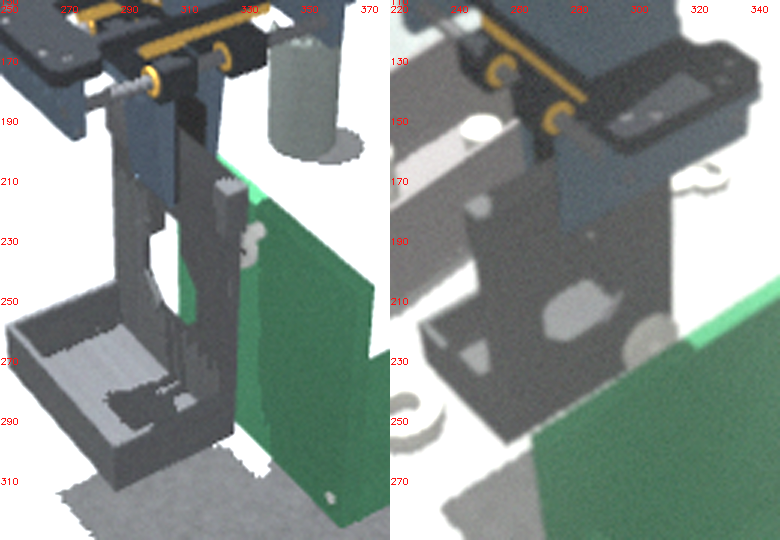

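The hole, at about (304,240) in the scene crop, lines up with the screw head to the right of it, and the numbers agree. I'll advance.

```bash
python3 -m jog '[[[-0.35,-0.5,-0.3],0.2,0],[[0,-1.5,0],0,0],[[0,-1.2,0],0,0],[[0,0,0],0,0]]'; python3 -c "
from h import *
go((536+.987*-12+.16*.6,23-.16*-12+.6,265.6),80.8)"
```

```text
time_s: 7.9
ee_pos: [548.3, 21.7, 267.1]
ee_rot: [178.5, -0.8, 80.8]
force: [0.2, -1.0, -3.6]
gripper_width: 13.7
pose [548.3  21.7 267.1] [178.49  -0.82  80.82] t 7.9 F [ 0.2 -1.  -3.6] w 13.7
shift cm [-0.01 -2.44  0.09] turn 0.02
```

```bash
python3 -m jog '[[[0,-1.3,0],0,0],[[0,-0.8,0],0,0],[[0,0,0],0,0],[[0,0,0],0,0]]'; python3 - <<'E'
from h import *
go((536+.987*-12+.16*.6,23-.16*-12+.6,265.6),80.8)
grab('scene','s4.png');grab('side','d4.png')
s=cv2.imread('pics/s4.png'); d=cv2.imread('pics/d4.png')
def crop(im,u,v,w,h):
    c=cv2.resize(im[v:v+h,u:u+w],(w*3,h*3),interpolation=cv2.INTER_CUBIC)
    for k in range(0,w,20): cv2.putText(c,str(u+k),(k*3,12),0,.3,(0,0,255),1)
    for k in range(0,h,20): cv2.putText(c,str(v+k),(0,k*3+4),0,.3,(0,0,255),1)
    return cv2.convertScaleAbs(c,alpha=1.6,beta=20)
cv2.imwrite('pics/c4.png',np.hstack([crop(s,270,150,130,180),crop(d,240,120,130,180)]))
E
```

```text
time_s: 8.4
ee_pos: [526.2, 25.3, 266.8]
ee_rot: [178.4, -0.8, 80.8]
force: [0.6, 0.3, -4.2]
gripper_width: 13.5
pose [526.2  25.3 266.8] [178.42  -0.82  80.82] t 8.4 F [ 0.6  0.3 -4.2] w 13.5
shift cm [-0.02 -0.2   0.11] turn 0.02
```

View pics/c4.png

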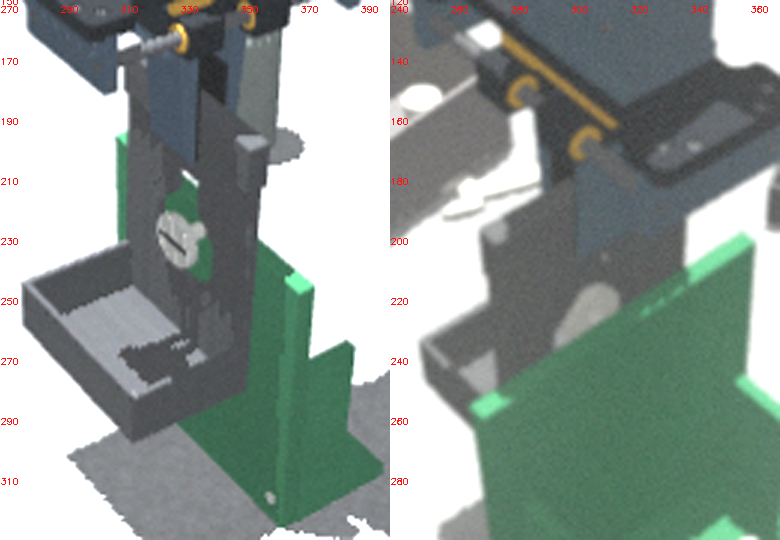

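The head is through the wide hole (scene (330,229), in front of the plate), with no contact force. The tool tilts about 1.6° so the plate's bottom stands out a little. I'll push 4.5 mm further in, dwell, then lower partway.

```bash
python3 -m jog '[[[0,-0.45,0],0,0],[[0,0,0],0,0],[[0,0,1],0,0],[[0,0,1],0,0],[[0,0,0.8],0,0],[[0,0,0],0,0]]'; python3 -c "
from h import *
go((536+.987*-14.5+.16*.6,23-.16*-14.5+.6,223.6),80.8)"
```

```text
time_s: 9.25
ee_pos: [522.3, 26.3, 235.5]
ee_rot: [178.6, -0.8, 80.8]
force: [-0.1, -0.6, -4.2]
gripper_width: 13.9
pose [522.3  26.3 235.5] [178.56  -0.8   80.8 ] t 9.25 F [-0.1 -0.6 -4.2] w 13.9
shift cm [-0.06 -0.08  1.19] turn 0.0
```

```bash
python3 -m jog '[[[-0.05,-0.05,0.6],0,0],[[0,0,0.3],0,0],[[0,0,0],0,0],[[0,0,0],0,0]]'; python3 -m jog '[[[0,0,0.2],0,0],[[0,0,0.1],0,0],[[0,0,0],0,0]]'
```

```text
time_s: 9.75
ee_pos: [522.4, 25.9, 226.3]
ee_rot: [178.5, -0.8, 80.8]
force: [-0.3, -0.4, -3.7]
gripper_width: 13.8
time_s: 10.12
ee_pos: [522.8, 26.0, 223.5]
ee_rot: [178.4, -0.8, 80.8]
force: [-0.1, -0.4, -3.9]
gripper_width: 14.2
```

Contact is expected about now, so I'll continue in small steps.

```bash
python3 -m jog '[[[0,0,0.15],0,0],[[0,0,0],0,0]]'; python3 -m jog '[[[0,0,0.15],0,0],[[0,0,0],0,0]]'; python3 - <<'E'
from h import *
grab('scene','s5.png');grab('side','d5.png')
s=cv2.imread('pics/s5.png'); d=cv2.imread('pics/d5.png')
def crop(im,u,v,w,h):
    c=cv2.resize(im[v:v+h,u:u+w],(w*3,h*3),interpolation=cv2.INTER_CUBIC)
    for k in range(0,w,20): cv2.putText(c,str(u+k),(k*3,12),0,.3,(0,0,255),1)
    for k in range(0,h,20): cv2.putText(c,str(v+k),(0,k*3+4),0,.3,(0,0,255),1)
    return cv2.convertScaleAbs(c,alpha=1.6,beta=20)
cv2.imwrite('pics/c5.png',np.hstack([crop(s,270,150,130,180),crop(d,240,120,130,180)]))
E
```

```text
time_s: 10.38
ee_pos: [522.8, 25.9, 223.4]
ee_rot: [178.4, -0.8, 80.8]
force: [-1.0, 0.5, -3.4]
gripper_width: 14.0
time_s: 10.62
ee_pos: [522.8, 26.0, 223.3]
ee_rot: [178.3, -0.8, 80.8]
force: [-1.9, 1.2, -1.6]
gripper_width: 13.9
```

View pics/c5.png

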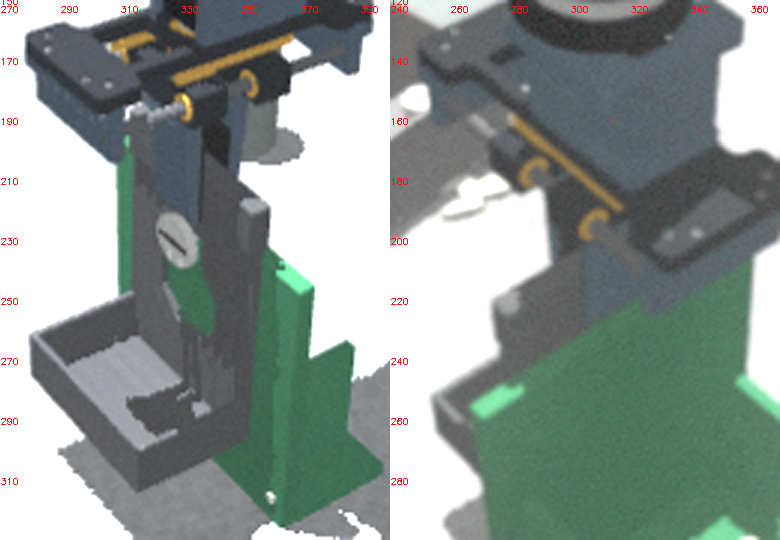

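The head (329,229) sits in the slot in front of the plate with the wide hole below it, and the screw is now carrying the load. I'll lower a touch more and open gently.

```bash
python3 -m jog '[[[0,0,0.15],0,0],[[0,0,0],0,0]]'; python3 -m jog '[[[0,0,0],0,0.25],[[0,0,0],0,0.3],[[0,0,0],0,0.35],[[0,0,0],0,0.4],[[0,0,0],0,0.45],[[0,0,0],0,0.5],[[0,0,0],0,0.5],[[0,0,0],0,0.5]]'
```

```text
time_s: 10.98
ee_pos: [522.8, 26.0, 223.2]
ee_rot: [178.3, -0.8, 80.8]
force: [-2.3, -0.0, 0.1]
gripper_width: 13.3
time_s: 11.98
ee_pos: [524.8, 26.1, 222.8]
ee_rot: [178.0, -0.9, 80.8]
force: [0.8, 0.4, -0.2]
gripper_width: 45.7
```

```bash
python3 -m jog '[[[0,0,-1],0,0.6],[[0,0,-2],0,0.6],[[0,0,-3],0,0.6],[[0,0,-4],0,0.6],[[0,-4,-3],0,0.6],[[0,-4,-2],0,0.6],[[0,-4,0],0,0.6],[[0,0,0],0,0.6],[[0,0,0],0,0.6],[[0,0,0],0,0.6]]'; python3 - <<'E'
from h import *
grab('scene','s6.png');grab('side','d6.png')
s=cv2.imread('pics/s6.png'); d=cv2.imread('pics/d6.png')
def crop(im,u,v,w,h):
    c=cv2.resize(im[v:v+h,u:u+w],(w*3,h*3),interpolation=cv2.INTER_CUBIC)
    for k in range(0,w,20): cv2.putText(c,str(u+k),(k*3,12),0,.3,(0,0,255),1)
    for k in range(0,h,20): cv2.putText(c,str(v+k),(0,k*3+4),0,.3,(0,0,255),1)
    return cv2.convertScaleAbs(c,alpha=1.6,beta=20)
cv2.imwrite('pics/c6.png',np.hstack([crop(s,270,150,130,180),crop(d,240,120,130,180)]))
E
```

```text
time_s: 13.22
ee_pos: [399.6, 44.0, 379.5]
ee_rot: [177.5, -1.0, 80.8]
force: [-0.4, 0.2, -0.0]
gripper_width: 55.0
```

View pics/c6.png

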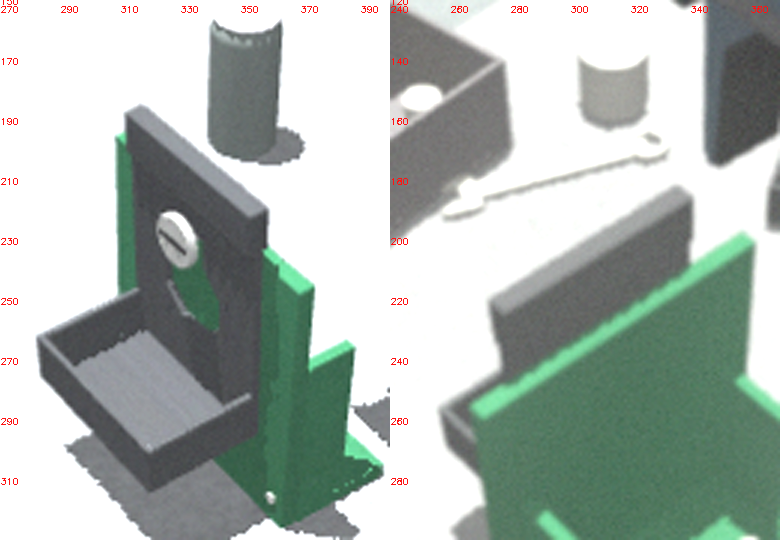

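The tray hangs free with the head at (328,229) at the top of the slot, upright and square, and the gripper is clear. I'll check that it's still, then hand in.

```bash
python3 -m jog '[[[0,0,0],0,0.6],[[0,0,0],0,0.6],[[0,0,0],0,0.6],[[0,0,0],0,0.6]]'; python3 - <<'E'
from h import *
from workcell import job_done
grab('scene','s7.png');a,b,c=[cv2.imread('pics/'+n).astype(int) for n in('s6.png','s7.png','scene0.png')]
m=lambda p,q,u,v,U,V:np.abs(p-q)[v:V,u:U].mean().round(2)
print('tray change',m(a,b,275,180,365,315),'plain change',m(b,c,165,150,235,250),'bg',m(a,b,560,250,630,400))
print(job_done())
E
```

```text
time_s: 13.82
ee_pos: [400.6, 43.8, 378.2]
ee_rot: [177.7, -1.0, 80.7]
force: [0.5, -0.2, 0.4]
gripper_width: 54.4
tray change 1.4 plain change 1.45 bg 1.21
the job is handed in; nothing more can be done
None
```

I hung the keyhole tray on the screw and handed the job in at about 14 s of the 43 s allowed; the hand-in reports no verdict.

I gripped the tray by its top bar and passed the screw head through the wide hole. There was no contact force there, and I held it briefly before lowering. I then lowered it until the screw carried the load: the wrist's vertical force went from −4 N to about 0, with the tray's underside at about 63 mm. Then I let go and moved the arm clear.

Last checks:
- **Position:** the head is in front of the plate at the closed end of the slot, and the tray is upright and square to the panel. I judged this by eye and did not measure the final tilt.
- **At rest:** the tray's pixels changed 1.4 between the last two pictures, against 1.2 for plain background, so it looked still.
- **Plain tray:** its pixels changed 1.45 from the start, also about noise level, so it was not moved.
- **Robot:** clear of the tray, with force near zero.

No check failed. The one deviation was a wrist tilt of up to about 2.5°, which the moves could not correct. I allowed for it when setting how far to push the tray in.

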